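# Open the thinner jug's safety cap

### The job

The thinner jug has been loaded into the opening cradle. Swing the hold-down bar fully down across its shoulder, then open the push-and-turn safety cap: press it down, twist it counter-clockwise until it is free, and lift it off. Finish still holding the cap in the gripper, level and straight above the neck, about 5 to 10 cm above where it sat, with the bar still down, the jug still seated, and the other things on the bench left alone.

Things in the scene. Friction and masses are not known exactly. Their poses are not given: they have to be found in the camera images.
- cradle: Fixed wooden cradle screwed to the bench. Origin: on the bench top below the middle of the jug pocket; z up. Base plate 170 (x) x 210 (y) x 10 mm, centred at x +10 mm; pocket 104 x 104 mm inside, 8 mm walls, 55 mm high. A steel post at its +y side (x +40, y +80 mm, 130 mm tall) carries the hinge of the hold-down bar.
- holddown (a joint): Angle (rad) of the steel hold-down bar's hinge: 0 = fully down (a hard stop), level across the jug's shoulder, 0.5 mm over it; grows as the bar swings up; 1.57 = upright. It starts open (1.15 to 1.6). The hinge is stiff: the bar stays where it is left and needs 4 to 7 N at its handle.
- holddown_hinge (a point): Point on the bar's hinge axis, at x +40, y +78, z +115.5 mm in the cradle's frame (same axes). The hinge axis runs along the cradle's x. The bar, 14 mm wide, 10 mm thick, reaches 155 mm from the hinge, towards the cradle's -y when down, straight up at 1.57 rad.
- holddown_grip (a point): Grip point on the bar's handle: a black rod, 14 mm in diameter, along the cradle's x, sticking out 51 mm from the bar's side to +x. The point is 150 mm from the hinge axis, 35 mm to +x of the bar's centre line and 23 mm from the rod's end. Pinch the rod from above, fingers closing along the cradle's y (it can turn between them as the bar swings), or push it.
- jug: Loose white square thinner jug in the cradle's pocket, 2 mm of play all round. Origin: centre of its underside (10 mm above the bench), z up, x and y as the cradle's. Body 100 x 100 mm, flat shoulder at 100 mm, in its middle the neck: 32 mm in diameter, ledges out to 43 mm, rim at 143 mm, in it a sprung seal disc that stands up to 152 mm when the cap is off. 0.4 to 0.85 kg.
- cap: Loose grey ribbed push-and-turn safety cap, 52 mm in diameter, 34 mm high, flat top, about 40 g. Origin: centre of its lower rim, z up. Closed, its origin is 120 mm above the jug's origin and its x axis lies along the jug's x within 0.1 rad. It neither lifts nor turns unless pushed, and never turns clockwise from closed.
- cap_top (a point): Centre of the cap's top, 34 mm above its origin. To open: push down at least 4.5 mm (hard stop at 7 mm; spring 4 N at first, 9 N at the stop), keep it down and turn counter-clockwise seen from above (positive about z). Between 0.85 and 1.1 rad from closed it is free to lift straight up; about 1 rad is best, a hard stop blocks it near 1.15 rad.
- tape: Bystander, loose: roll of masking tape lying flat, 90 mm across, 24 mm high. Not part of the job; leave it alone.
- paint_jar: Bystander, loose: small closed jar, 60 mm across, 70 mm high. Not part of the job; leave it alone.
- spray_a: Bystander, loose: closed spray can, 66 mm across, 190 mm high. Not part of the job; leave it alone.
- spray_b: Bystander, loose: closed spray can, 66 mm across, 190 mm high. Not part of the job; leave it alone.
- brush: Bystander, loose: flat paint brush lying on the table. Not part of the job; leave it alone.
- scraper: Bystander, loose: scraper with a long handle lying on the table. Not part of the job; leave it alone.
- water_mug: Bystander, loose: white mug, 80 mm across, 90 mm high. Not part of the job; leave it alone.

How it is judged (in metres and radians):
On the way, in this order (a step that is already met when the one before it is completed fails the run):
1. the hold-down bar is fully down, with the cap still closed on the seated jug (value of joint holddown below 0.08 rad and angle between the x axis of cap and the x axis of jug, either way round below 0.35 rad and z of cap in the frame of jug below 0.126 m and horizontal distance between cap and jug below 0.008 m and z of jug in the frame of cradle below 0.016 m and horizontal distance between jug and cradle below 0.012 m and angle between jug's own z axis and vertical below 0.08 rad), for 0.2 s.
2. the cap is pressed down on the neck (3.5 mm or more), not yet turned (z of cap in the frame of jug below 0.1165 m and angle between the x axis of cap and the x axis of jug, either way round below 0.4 rad and value of joint holddown below 0.08 rad), for 0.05 s.
3. the cap is twisted by 0.7 rad or more while on the neck (angle between the x axis of cap and the x axis of jug, either way round above 0.7 rad and value of joint holddown below 0.08 rad and z of cap in the frame of jug below 0.126 m and horizontal distance between cap and jug below 0.008 m), for 0.05 s.
At the end, for the whole second after the job is handed in: The fingers hold the cap still, 35 to 150 mm above where it sat, within 35 mm of the jug's axis, tilted under 0.3 rad, touching neither jug nor cradle nor bar; the bar is down (under 0.08 rad); the jug is seated (within 6 mm in height, 12 mm sideways, 0.08 rad) (z of cap in the frame of jug between 0.155 and 0.27 m and horizontal distance between cap and jug below 0.035 m and angle between cap's own z axis and vertical below 0.3 rad and contact force between cap and the fingers above 0.5 N and contact force between cap and jug below 0.05 N and contact force between cap and cradle below 0.05 N and linear speed of cap below 0.03 m/s and value of joint holddown below 0.08 rad and z of jug in the frame of cradle below 0.016 m and horizontal distance between jug and cradle below 0.012 m and angle between jug's own z axis and vertical below 0.08 rad); the arm keeps its last pose, push and grip.
It fails at once if the jug is pulled out of the pocket or tipped (z of jug in the frame of cradle above 0.035 m or angle between jug's own z axis and vertical above 0.3 rad).
It fails at once if a bystander is moved by more than 40 mm or knocked over (distance of any of tape, paint_jar, spray_a, spray_b, brush, scraper, water_mug from where it was at the start of the episode above 0.04 m or angle between any of paint_jar, spray_a, spray_b, water_mug's own z axis and vertical above 0.6 rad).
It also fails if it takes over 54 s, if anything falls off the work surface, if the arm or the gripper's body presses on something with over 40 N, if the wrist force passes 120 N, or if a joint passes its speed limit or range.

### The arm

A 6-joint arm with a two-finger parallel gripper is mounted at the origin on the work surface. World frame = base frame: x ahead of the robot, y to its left, z up, the work surface at z = 0. Lengths are in mm, angles in degrees, forces in N, time in s.
With the tool pointing down it reaches from about 425 to 925 mm from the base axis. Payload 12.5 kg.
Tool frame: the origin (TCP) lies at the very end of the fingers, on their centre line; the grasp point (between the pads) lies 19 mm behind it (robot.pinch_z is the distance from the TCP to the grasp point, in mm); z points along the fingers, y is the line along which they close (so a half turn about z gives the same grasp; the last joint's range is limited). The gripper opens to 85 mm and grips with 20 to 120 N. Pads are 22 mm wide; open, the fingers measure 114 mm over their backs; the gripper's body (76 mm by 85 mm) begins 54 mm behind the grasp point. The pads swing forward as they close: fully open they stand 13 mm farther back than shut.
Start: joints at [59.782, 28.126, 89.318, -0, 62.55, -6.05], TCP at [255.862, 570.245, 231.327] pointing down, gripper open.
Joint ranges: [-177.58, 177.58], [-47.91, 125.51], [2.72, 160], [-65.01, 245.01], [3.68, 167.84], [-153.87, 153.87]. Speed limits (degrees/s): [127.2, 127.2, 159.86, 180, 180, 180].

### API

Orientations are given as a 3x3 rotation matrix whose columns are the frame's x, y, z axes.
In Python, from bench import robot gives the robot as it stands.
- The arm moves only by the tool drive_tool, never from a script. Its argument "commands" is a list of rows, each a list of 7 numbers: the opening in per cent of the stroke, from 0 (shut) to 100 (fully open), then the shift along the world's x, y, z in m, then the turn, a rotation vector about the world's x, y, z in degrees. A call has 1 to 20 rows; each row shifts and turns the commanded pose from where the row before left it; what a row does not reach is not made up. A row lasts 1/12 s, in which the tool goes at most 41.7 mm and 7.16 degrees, less where a joint would pass 70% of its speed; a pose out of reach is approached as far as the arm can. A call is refused whole if a number of a shift passes 0.0417 or a number of a turn 7.16, either way. A call with a gripper value outside its range is refused whole. The fingers move at their own pace and stop on an object; "squeeze" is the grip in N (left out, the last holds). Time passes only in rows, so rows that do not move let the fingers close. It gives the time, the measured TCP pose, the force, the opening and the grip force at its end, in the units of the state.
- robot.get_state(): the state, without advancing time (a new reading comes with each control period).
- robot.snapshot(name): name is "scene" or "top"; returns the picture (400x640x3 uint8, red, green, blue); there is no depth.
- robot.get_calibration(name): a dict with "intrinsics" (3x3 intrinsics, pixels), "rvec" (rotation vector, rad) and "tvec" (3), from world to camera coordinates, as OpenCV has them. Camera axes: x right, y down, z forward; pixel columns grow to the right and rows downward; lengths in mm; the calibration is good to about 2 mm. A picture is of the moment at which its call begins. get_calibration takes no time and is no camera call.
- robot.sign_off(): hands the job in; it is judged then, once.
The state is a dict: "time": time; "q": joint angles; "joint_velocities": joint speeds; "tau": joint torques, N m; "tool_pos": TCP position; "eef_rot": TCP orientation; "wrist_force": force on the tool from outside, world axes, zero at the start; "wrist_torque": the same for the moment, N m; "width": opening from 0.0 (shut) to 1.0 (fully open); "finger_force": force on a finger pad.
Only numpy, scipy, OpenCV 4.12 (cv2) and the standard library are available. Lean on these libraries where they do the work, as an engineer would, in place of code of your own. Each camera call takes 0.05 s, during which the arm holds its last target. There are 200 camera calls.

## Working session

There is one attempt and no reset: what is moved stays moved. The work goes in short steps, Python scripts to look and compute and a tool call to move; the robot and the scene stay as the last step left them, time stands still between calls to the robot, and variables do not carry over. Pictures are saved under pics/ and viewed, at most 10 in all, crops included, and the job is handed in when it is done.

Besides the shell and the picture viewer there is one more tool, called after "Emit:" as name(argument=value, ...), one argument or row to a line, values as JSON. drive_tool: Moves the arm, as the interface text tells. Its arguments: {"type":"object","properties":{"commands":{"type":"array"},"squeeze":{"type":"number"}},"required":["commands"]}

```bash
mkdir -p pics
cat > h.py <<'E'
import numpy as np, cv2
from bench import robot
def cam(n):
    c=robot.get_calibration(n); K=np.array(c["intrinsics"],float); R=cv2.Rodrigues(np.array(c["rvec"],float))[0]; t=np.array(c["tvec"],float).ravel()
    return K,R,t
def ray(n,uv,z):
    K,R,t=cam(n); d=R.T@np.linalg.inv(K)@np.array([uv[0],uv[1],1.]); o=-R.T@t
    return o+d*(z-o[2])/d[2]
def proj(n,p):
    K,R,t=cam(n); q=K@(R@np.array(p,float)+t); return q[:2]/q[2]
def snap(n,f):
    im=robot.snapshot(n)[:,:,::-1].copy(); cv2.imwrite('pics/'+f,im); return im
E
python3 - <<'E'
from h import *
for n in("scene","top"):
    snap(n,n+'1.png'); K,R,t=cam(n); print(n,K.round(0).tolist(),(-R.T@t).round(),R.round(2).tolist())
s=robot.get_state(); print(s)
E
```

```text
scene [[444.0, 0.0, 321.0], [0.0, 444.0, 199.0], [0.0, 0.0, 1.0]] [1243. -214. 1174.] [[0.25, 0.97, 0.02], [0.78, -0.19, -0.6], [-0.57, 0.16, -0.8]]
top [[409.0, 0.0, 316.0], [0.0, 409.0, 207.0], [0.0, 0.0, 1.0]] [ 284.  -18. 1295.] [[-0.01, -1.0, -0.02], [-0.99, 0.01, -0.17], [0.17, 0.02, -0.99]]
{'time': 0.1, 'q': array([ 5.97832318e+01,  2.81608575e+01,  8.93470755e+01, -6.90805499e-04,
        6.25503752e+01, -6.05026006e+00]), 'joint_velocities': array([-0.01216372, -0.02387491, -0.19604158,  0.00410489,  0.02611732,
        0.03787404]), 'tau': array([ 3.69465997e-03, -6.19444299e+01, -2.62023658e+01, -1.18797639e-04,
        2.92968100e-03,  4.14886881e-05]), 'tool_pos': array([255.74392658, 570.05386796, 230.78174852]), 'eef_rot': array([[-9.12361831e-01,  4.09384459e-01, -5.02919895e-04],
       [ 4.09384757e-01,  9.12361408e-01, -8.84781198e-04],
       [ 9.66290309e-05, -1.01312833e-03, -9.99999482e-01]]), 'wrist_force': array([-0.24270894, -0.1425143 , -0.00050522]), 'wrist_torque': array([-0.00340408,  0.01300497,  0.00830305]), 'finger_force': 0.0, 'width': 0.9973065592639696}
```

View pics/scene1.png

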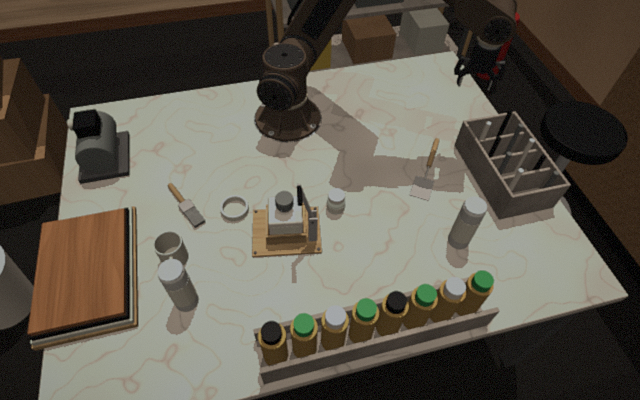

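View pics/top1.png

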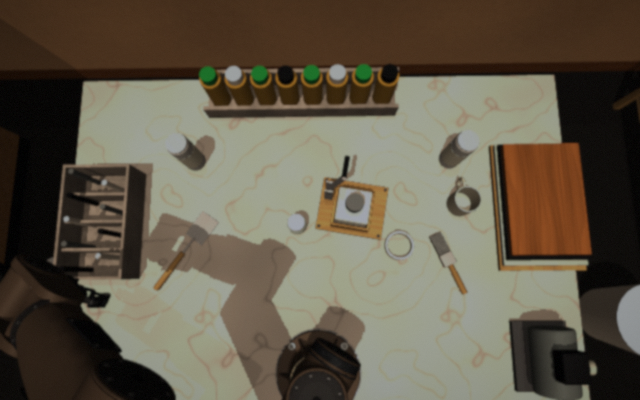

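Run:
```python
from h import *
a=cv2.imread('pics/top1.png')[145:255,285:415]; b=cv2.imread('pics/scene1.png')[170:270,230:360]
cv2.imwrite('pics/c1.png',np.hstack([cv2.resize(a,(390,330),interpolation=2),cv2.resize(b,(390,330),interpolation=2)]))
im=cv2.imread('pics/top1.png'); hsv=cv2.cvtColor(im,cv2.COLOR_BGR2HSV)
m=cv2.inRange(hsv,(8,90,90),(25,255,255)); m[:,:300]=0;m[:,400:]=0;m[:165]=0;m[250:]=0
c=np.vstack([k for k in cv2.findContours(m,0,2)[0] if cv2.contourArea(k)>15])
box=cv2.boxPoints(cv2.minAreaRect(c)); print(box)
W=np.array([ray('top',p,10) for p in cv2.convexHull(c)[:,0]])[:,:2].astype(np.float32)
r=cv2.minAreaRect(W); print('plate',r, cv2.boxPoints(r).round(1).tolist())
m=cv2.inRange(hsv,(0,0,0),(180,255,125)); m[:190]=0;m[222:]=0;m[:,:340]=0;m[:,375:]=0
for k in cv2.findContours(m,0,2)[0]:
    if cv2.contourArea(k)>40: e=cv2.minEnclosingCircle(k);print('cap',e,cv2.boundingRect(k),ray('top',e[0],164))
```

```text
[[314.76813 228.23715]
 [323.59174 176.39859]
 [388.91205 187.51694]
 [380.08844 239.3555 ]]
plate ((499.24688720703125, -109.36625671386719), (208.9794464111328, 169.4150848388672), 79.86325073242188) [[397.5, -197.3000030517578], [564.2000122070312, -227.10000610351562], [601.0, -21.399999618530273], [434.29998779296875, 8.399999618530273]]
cap ((354.5, 202.5), 10.12432861328125) (345, 193, 19, 20) [ 488.03216952 -106.73749178  164.        ]
```

View pics/c1.png

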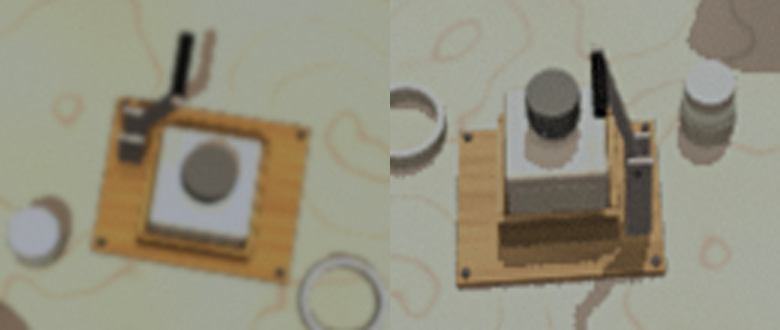

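```bash
cat >> h.py <<'E'
O=np.array([489.,-107.3,0]); yaw=np.radians(-10.1)
Rc=np.array([[np.cos(yaw),-np.sin(yaw),0],[np.sin(yaw),np.cos(yaw),0],[0,0,1]])
def W(p): return O+Rc@np.array(p,float)
def rod(th,x=75.,r=150.): return W([x,78-r*np.cos(th),115.5+r*np.sin(th)])
E
python3 - <<'E'
from h import *
for th in np.arange(1.1,1.65,.1):
    print(round(th,2),[proj(n,rod(th,x)).round(1).tolist() for n in('top','scene') for x in(47,98)],rod(th).round())
print(robot.pinch_z)
for n in('top','scene'): print(n,proj(n,W([40,80,130])),proj(n,W([0,0,164])))
for nm,uv,z in(('jar',(297,223),70),('tape',(398,244),24)): print(nm,ray('top',uv,z))
print([rod(t).round(1).tolist() for t in np.arange(1.5,-.01,-.1)])
E
```

```text
1.1 [[356.1, 178.3], [359.1, 159.8], [286.9, 191.2], [287.6, 207.0]] [ 565. -111.  249.]
1.2 [[351.1, 176.9], [354.2, 158.3], [292.1, 189.5], [292.9, 205.3]] [567. -97. 255.]
1.3 [[345.8, 175.6], [348.9, 156.9], [297.5, 188.1], [298.4, 203.9]] [569. -83. 260.]
1.4 [[340.3, 174.4], [343.5, 155.7], [303.0, 187.1], [304.1, 202.8]] [572. -69. 263.]
1.5 [[334.7, 173.3], [337.8, 154.6], [308.7, 186.3], [310.0, 202.1]] [575. -54. 265.]
1.6 [[329.0, 172.3], [332.2, 153.6], [314.5, 186.0], [315.9, 201.7]] [577. -39. 265.]
18.700000000000003
top [328.76244482 186.42135155] [354.69340034 202.1589033 ]
scene [313.23767558 213.41375781] [284.21532059 196.59642015]
jar [443.54977824  60.69354727  70.        ]
tape [ 381.63125383 -249.28183328   24.        ]
[[574.7, -54.1, 265.1], [572.0, -68.8, 263.3], [569.5, -83.2, 260.0], [567.0, -97.2, 255.3], [564.6, -110.6, 249.2], [562.3, -123.5, 241.7], [560.2, -135.5, 233.0], [558.2, -146.5, 223.1], [556.4, -156.6, 212.1], [554.8, -165.5, 200.2], [553.4, -173.3, 187.4], [552.3, -179.7, 173.9], [551.4, -184.7, 159.8], [550.7, -188.4, 145.3], [550.3, -190.6, 130.5], [550.2, -191.3, 115.5]]
```

Emit:
drive_tool(
  commands=[
    [100,0,0,0.04,0,0,0],
    [100,0,0,0.04,0,0,0],
    [100,0,0,0.04,0,0,0],
    [100,0.0168,-0.0357,0,0,0,0.83],
    [100,0.0168,-0.0357,0,0,0,0.83],
    [100,0.0168,-0.0357,0,0,0,0.83],
    [100,0.0168,-0.0357,0,0,0,0.83],
    [100,0.0168,-0.0357,0,0,0,0.83],
    [100,0.0168,-0.0357,0,0,0,0.83],
    [100,0.0168,-0.0357,0,0,0,0.83],
    [100,0.0168,-0.0357,0,0,0,0.83],
    [100,0.0168,-0.0357,0,0,0,0.83],
    [100,0.0168,-0.0357,0,0,0,0.83],
    [100,0.0168,-0.0357,0,0,0,0.83],
    [100,0.0168,-0.0357,0,0,0,0.83],
    [100,0.0168,-0.0357,0,0,0,0.83],
    [100,0.0168,-0.0357,0,0,0,0.83],
    [100,0.0168,-0.0357,0,0,0,0.83],
    [100,0.0168,-0.0357,0,0,0,0.83],
    [100,0.0168,-0.0357,0,0,0,0.83],
  ],
  squeeze=40,
)

```text
time: 1.77
tool_pos: [541.8, -38.7, 351.2]
eef_rot: [[-0.985, 0.174, -0.0], [0.174, 0.985, 0.0], [0.0, 0.0, -1.0]]
wrist_force: [0.7, 0.9, 0.1]
width: 1.0
finger_force: 0.0
```

Emit:
drive_tool(
  commands=[
    [100,0.013,-0.024,0,0,0,0],
    [100,0.013,-0.024,0,0,0,0],
    [100,0,0,0,0,0,0],
    [100,0,0,-0.03,0,0,0],
    [100,0,0,-0.03,0,0,0],
    [100,0,0,-0.03,0,0,0],
    [100,0,0,-0.018,0,0,0],
    [100,0,0,0,0,0,0],
    [100,0,0,0,0,0,0],
  ],
)

```text
time: 2.52
tool_pos: [567.3, -84.4, 243.1]
eef_rot: [[-0.985, 0.174, -0.002], [0.174, 0.985, 0.001], [0.002, 0.0, -1.0]]
wrist_force: [0.3, -0.6, 1.0]
width: 1.003
finger_force: 0.0
```

Run:
```python
from h import *
a=snap('top','t2.png')[130:255,275:425]; b=snap('scene','s2.png')[130:255,210:360]
cv2.imwrite('pics/c2.png',np.hstack([cv2.resize(a,(400,333),interpolation=2),cv2.resize(b,(400,333),interpolation=2)]))
s=robot.get_state();print(s['tool_pos'],s['wrist_force'],s['width'],s['q'])
```

```text
[568.00235571 -84.61682252 244.76548723] [-0.11494412 -0.84734861 -0.11689397] 1.0001677879491275 [-1.50654127e+01  2.31705540e+01  9.57025336e+01  7.08042291e-03
  6.10172679e+01 -9.50243620e+01]
```

View pics/c2.png

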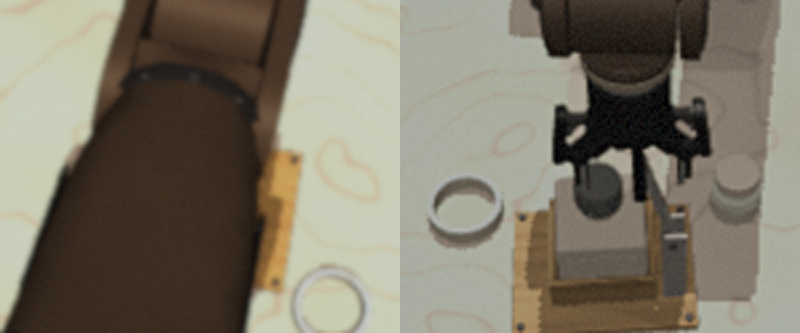

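Emit:
drive_tool(
  commands=[
    [0,0,0,0,0,0,0],
    [0,0,0,0,0,0,0],
    [0,0,0,0,0,0,0],
    [0,0,0,0,0,0,0],
    [0,0,0,0,0,0,0],
    [0,0,0,0,0,0,0],
    [0,0,0,0,0,0,0],
    [0,0,0,0,0,0,0],
    [0,0,0,0,0,0,0],
    [0,0,0,0,0,0,0],
  ],
  squeeze=40,
)

```text
time: 3.45
tool_pos: [567.5, -84.4, 243.3]
eef_rot: [[-0.985, 0.175, -0.0], [0.175, 0.985, 0.0], [0.0, 0.0, -1.0]]
wrist_force: [0.4, 5.9, 1.4]
width: 0.145
finger_force: 38.9
```

Run:
```python
from h import *
s=robot.get_state();p=s['tool_pos'];print(p,s['wrist_force'],s['width'],s['finger_force'])
c=Rc.T@(p-O);print(c, np.arccos((78-c[1])/150))
t=np.linspace(np.arccos((78-c[1])/150),0,21)
P=np.array([rod(x) for x in t]);print((np.diff(P,axis=0)/1000).round(4).tolist())
```

```text
[567.46161806 -84.43347777 243.3107888 ] [0.37848533 5.92936219 1.44932616] 0.1450738612421858 38.90036165714264
[ 73.23568535  36.27172093 243.3107888 ] 1.2888886506467823
[[-0.0016, -0.009, -0.003], [-0.0016, -0.0088, -0.0036], [-0.0015, -0.0086, -0.0041], [-0.0015, -0.0083, -0.0047], [-0.0014, -0.008, -0.0052], [-0.0014, -0.0077, -0.0057], [-0.0013, -0.0073, -0.0062], [-0.0012, -0.0069, -0.0067], [-0.0011, -0.0064, -0.0071], [-0.0011, -0.006, -0.0075], [-0.001, -0.0055, -0.0079], [-0.0009, -0.005, -0.0083], [-0.0008, -0.0044, -0.0086], [-0.0007, -0.0039, -0.0088], [-0.0006, -0.0033, -0.0091], [-0.0005, -0.0027, -0.0093], [-0.0004, -0.0021, -0.0094], [-0.0003, -0.0015, -0.0095], [-0.0002, -0.0009, -0.0096], [-0.0001, -0.0003, -0.0097]]
```

Emit:
drive_tool(
  commands=[
    [0,-0.0016,-0.009,-0.003,0,0,0],
    [0,-0.0016,-0.0088,-0.0036,0,0,0],
    [0,-0.0015,-0.0086,-0.0041,0,0,0],
    [0,-0.0015,-0.0083,-0.0047,0,0,0],
    [0,-0.0014,-0.008,-0.0052,0,0,0],
    [0,-0.0014,-0.0077,-0.0057,0,0,0],
    [0,-0.0013,-0.0073,-0.0062,0,0,0],
    [0,-0.0012,-0.0069,-0.0067,0,0,0],
    [0,-0.0011,-0.0064,-0.0071,0,0,0],
    [0,-0.0011,-0.006,-0.0075,0,0,0],
  ],
)

```text
time: 4.28
tool_pos: [553.7, -162.1, 189.2]
eef_rot: [[-0.985, 0.175, 0.0], [0.175, 0.985, 0.0], [-0.0, 0.0, -1.0]]
wrist_force: [-0.7, -0.4, 7.0]
width: 0.149
finger_force: 41.3
```

Emit:
drive_tool(
  commands=[
    [0,-0.001,-0.0055,-0.0079,0,0,0],
    [0,-0.0009,-0.005,-0.0083,0,0,0],
    [0,-0.0008,-0.0044,-0.0086,0,0,0],
    [0,-0.0007,-0.0039,-0.0088,0,0,0],
    [0,-0.0006,-0.0033,-0.0091,0,0,0],
    [0,-0.0005,-0.0027,-0.0093,0,0,0],
    [0,-0.0004,-0.0021,-0.0094,0,0,0],
    [0,-0.0003,-0.0015,-0.0095,0,0,0],
    [0,-0.0002,-0.0009,-0.0096,0,0,0],
    [0,0,0,-0.008,0,0,0],
    [0,0,0,0,0,0,0],
    [0,0,0,0,0,0,0],
  ],
)

```text
time: 5.28
tool_pos: [548.2, -192.7, 99.7]
eef_rot: [[-0.985, 0.174, -0.0], [0.174, 0.985, -0.002], [0.0, -0.002, -1.0]]
wrist_force: [-0.8, -9.3, -2.7]
width: 0.147
finger_force: 44.1
```

Emit:
drive_tool(
  commands=[
    [0,0,0.0015,-0.002,0,0,0],
    [0,0,0,-0.002,0,0,0],
    [0,0,0,-0.001,0,0,0],
    [0,0,0,0,0,0,0],
    [0,0,0,0,0,0,0],
  ],
)

```text
time: 5.7
tool_pos: [548.3, -192.7, 95.7]
eef_rot: [[-0.985, 0.174, 0.001], [0.174, 0.985, -0.004], [-0.002, -0.004, -1.0]]
wrist_force: [-3.4, -18.3, 2.8]
width: 0.145
finger_force: 45.1
```

Emit:
drive_tool(
  commands=[
    [0,0,-0.002,-0.002,0,0,0],
    [0,0,0,-0.002,0,0,0],
    [0,0,0,0,0,0,0],
    [0,0,0,0,0,0,0],
  ],
)

```text
time: 6.03
tool_pos: [548.3, -193.0, 92.7]
eef_rot: [[-0.985, 0.174, 0.001], [0.174, 0.985, -0.002], [-0.001, -0.002, -1.0]]
wrist_force: [-6.5, -4.2, 15.2]
width: 0.14
finger_force: 46.5
```

Run:
```python
from h import *
s=robot.get_state();p=s['tool_pos'];print(p,s['wrist_force'],Rc.T@(p-O))
b=snap('scene','s3.png')[150:270,220:360]
cv2.imwrite('pics/c3.png',cv2.resize(b,(700,600),interpolation=2))
for th in(0,.1): print([((proj('scene',q)-[220,150])*5).round().tolist() for q in(rod(th,98),rod(th,47),rod(th,40,155),rod(th,40,0))])
```

```text
[ 548.31606771 -192.9611927    92.69630644] [-6.4836021 -4.2162079 15.2351294] [ 73.4189802  -73.93165202  92.69630644]
[[201.0, 432.0], [201.0, 356.0], [193.0, 347.0], [463.0, 332.0]]
[[200.0, 418.0], [200.0, 341.0], [191.0, 331.0], [463.0, 332.0]]
```

View pics/c3.png

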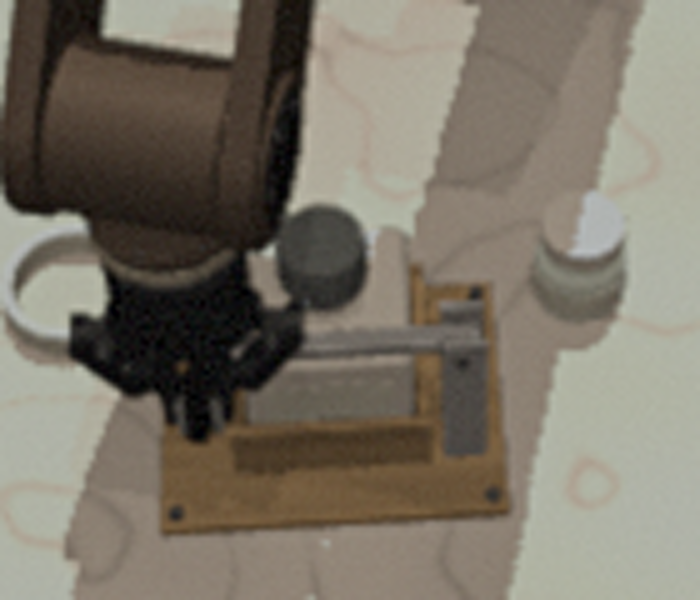

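Emit:
drive_tool(
  commands=[
    [0,0,0,-0.002,0,0,0],
    [0,0,0,-0.002,0,0,0],
    [0,0,0,0,0,0,0],
    [0,0,0,0,0,0,0],
    [0,0,0,0,0,0,0],
  ],
)

```text
time: 6.5
tool_pos: [548.9, -193.1, 91.4]
eef_rot: [[-0.985, 0.174, 0.004], [0.174, 0.985, -0.004], [-0.004, -0.003, -1.0]]
wrist_force: [-12.4, -0.3, 44.6]
width: 0.141
finger_force: 49.9
```

Emit:
drive_tool(
  commands=[
    [0,0,0,0.002,0,0,0],
    [0,0,0,0.002,0,0,0],
    [50,0,0,0,0,0,0],
    [50,0,0,0,0,0,0],
    [50,0,0,0,0,0,0],
    [50,0,0,0,0,0,0],
    [50,0,0,0,0,0,0],
    [50,0,0,0.015,0,0,0],
    [50,0,0,0.03,0,0,0],
    [50,0,0,0.04,0,0,0],
    [100,0,0,0.04,0,0,0],
    [100,0,0,0.03,0,0,-5],
    [100,-0.01,0.014,0,0,0,-5],
    [100,-0.01,0.014,0,0,0,-5],
    [100,-0.01,0.014,0,0,0,-5],
    [100,-0.01,0.014,0,0,0,-5],
    [100,-0.01,0.014,0,0,0,-5],
    [100,-0.01,0.016,0,0,0,0],
    [100,0,0,0,0,0,0],
    [100,0,0,0,0,0,0],
  ],
)

```text
time: 8.17
tool_pos: [488.3, -105.0, 247.2]
eef_rot: [[-0.766, 0.642, 0.0], [0.642, 0.766, -0.0], [-0.0, 0.0, -1.0]]
wrist_force: [0.5, -0.1, 0.7]
width: 0.998
finger_force: 0.0
```

Run:
```python
from h import *
s=robot.get_state();p=s['tool_pos'];print(p,s['wrist_force'],O[:2]-p[:2],s['q'])
b=snap('scene','s4.png')[130:250,220:360]
cv2.imwrite('pics/c4.png',cv2.resize(b,(700,600),interpolation=2))
for th in(0,.1): print([((proj('scene',q)-[220,130])*5).round().tolist() for q in(rod(th,98),rod(th,47),rod(th,40,155),rod(th,40,0))])
```

```text
[ 488.28448527 -105.04622349  247.22925474] [ 0.53687699 -0.0708236   0.73132842] [ 0.71551473 -2.25377651] [-1.97221355e+01  1.68811159e+01  1.05372192e+02 -2.19434503e-03
  5.77217592e+01 -6.97539950e+01]
[[201.0, 532.0], [201.0, 456.0], [193.0, 447.0], [463.0, 432.0]]
[[200.0, 518.0], [200.0, 441.0], [191.0, 431.0], [463.0, 432.0]]
```

View pics/c4.png

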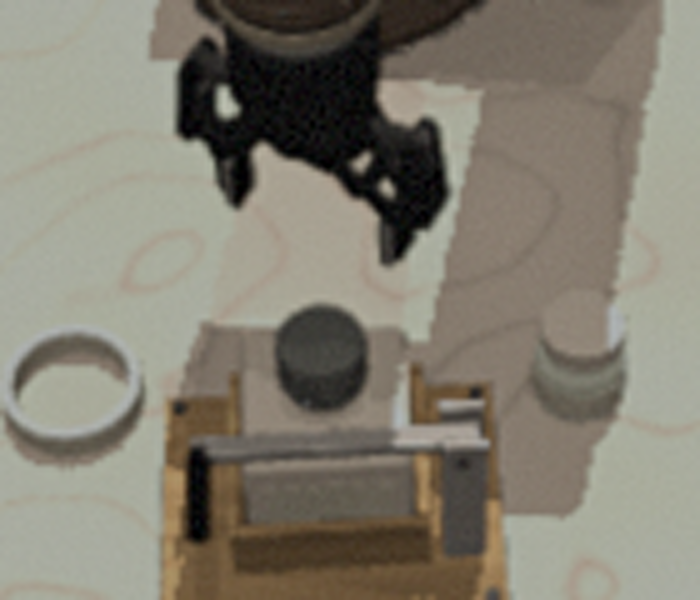

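Emit:
drive_tool(
  commands=[
    [100,0.0005,-0.002,-0.03,0,0,0],
    [100,0,0,-0.03,0,0,0],
    [100,0,0,-0.03,0,0,0],
    [100,0,0,-0.015,0,0,0],
    [100,0,0,-0.009,0,0,0],
    [100,0,0,0,0,0,0],
    [100,0,0,0,0,0,0],
    [0,0,0,0,0,0,0],
    [0,0,0,0,0,0,0],
    [0,0,0,0,0,0,0],
    [0,0,0,0,0,0,0],
    [0,0,0,0,0,0,0],
    [0,0,0,0,0,0,0],
    [0,0,0,0,0,0,0],
    [0,0,0,0,0,0,0],
  ],
  squeeze=60,
)

```text
time: 9.47
tool_pos: [489.3, -107.6, 133.3]
eef_rot: [[-0.765, 0.644, 0.001], [0.644, 0.765, -0.0], [-0.001, 0.001, -1.0]]
wrist_force: [1.5, -0.2, 4.2]
width: 0.594
finger_force: 61.5
```

Emit:
drive_tool(
  commands=[
    [0,0,0,-0.002,0,0,0],
    [0,0,0,-0.002,0,0,0],
    [0,0,0,-0.002,0,0,0],
    [0,0,0,0,0,0,0],
    [0,0,0,0,0,0,0],
    [0,0,0,0,0,0,0],
  ],
  squeeze=70,
)

```text
time: 9.97
tool_pos: [489.3, -107.6, 127.5]
eef_rot: [[-0.765, 0.644, 0.001], [0.644, 0.765, -0.0], [-0.001, 0.001, -1.0]]
wrist_force: [0.4, 0.1, 9.5]
width: 0.591
finger_force: 73.2
```

Emit:
drive_tool(
  commands=[
    [0,0,0,-0.001,0,0,0],
    [0,0,0,0,0,0,0],
    [0,0,0,0,0,0,3],
    [0,0,0,0,0,0,3],
    [0,0,0,0,0,0,3],
    [0,0,0,0,0,0,3],
    [0,0,0,0,0,0,3],
    [0,0,0,0,0,0,0],
  ],
)

```text
time: 10.63
tool_pos: [489.9, -107.9, 127.5]
eef_rot: [[-0.907, 0.421, 0.003], [0.421, 0.907, -0.001], [-0.004, 0.0, -1.0]]
wrist_force: [-0.3, -0.7, 20.7]
width: 0.591
finger_force: 74.4
```

Emit:
drive_tool(
  commands=[
    [0,0,0,0,0,0,3],
    [0,0,0,0,0,0,3],
    [0,0,0,0,0,0,3],
    [0,0,0,0,0,0,3],
    [0,0,0,0,0,0,3],
    [0,0,0,0,0,0,3],
    [0,0,0,0,0,0,3],
    [0,0,0,0,0,0,3],
    [0,0,0,0,0,0,3],
    [0,0,0,0,0,0,3],
    [0,0,0,0,0,0,3],
    [0,0,0,0,0,0,3],
    [0,0,0,0,0,0,3],
    [0,0,0,0,0,0,3],
    [0,0,0,0,0,0,0],
    [0,0,0,0,0,0,0],
  ],
)

```text
time: 11.97
tool_pos: [489.7, -108.0, 127.5]
eef_rot: [[-0.956, -0.292, 0.003], [-0.292, 0.956, -0.001], [-0.002, -0.002, -1.0]]
wrist_force: [-2.0, -2.3, 21.7]
width: 0.593
finger_force: 74.5
```

Run:
```python
from h import *
s=robot.get_state();R=s['eef_rot'];print(np.degrees(np.arctan2(R[1,0],R[0,0])),s['wrist_torque'],s['wrist_force'],s['q'])
```

```text
-163.02488792259152 [-0.13459617  0.3114336   0.11892191] [-1.99942365 -2.30186704 21.72255205] [-1.99796520e+01  2.64001316e+01  1.12884635e+02 -1.86140194e-02
  4.05400004e+01 -1.26940504e+02]
```

Emit:
drive_tool(
  commands=[
    [0,0,0,0.004,0,0,0],
    [0,0,0,0.004,0,0,0],
    [0,0,0,0.004,0,0,0],
    [0,0,0,0,0,0,0],
  ],
)

```text
time: 12.3
tool_pos: [488.7, -107.5, 138.3]
eef_rot: [[-0.957, -0.291, -0.0], [-0.291, 0.957, -0.0], [0.0, -0.0, -1.0]]
wrist_force: [-0.4, -2.2, 0.7]
width: 0.587
finger_force: 72.9
```

Emit:
drive_tool(
  commands=[
    [0,0,0,0.008,0,0,0],
    [0,0,0,0.01,0,0,0],
    [0,0,0,0.012,0,0,0],
    [0,0,0,0.012,0,0,0],
    [0,0,0,0.012,0,0,0],
    [0,0,0,0.01,0,0,0],
    [0,0,0,0.005,0,0,0],
    [0,0,0,0,0,0,0],
    [0,0,0,0,0,0,0],
    [0,0,0,0,0,0,0],
    [0,0,0,0,0,0,0],
  ],
)

```text
time: 13.22
tool_pos: [488.6, -107.4, 206.4]
eef_rot: [[-0.957, -0.291, -0.001], [-0.291, 0.957, 0.001], [0.001, 0.001, -1.0]]
wrist_force: [0.2, -0.2, -0.7]
width: 0.593
finger_force: 72.8
```

Run:
```python
from h import *
s=robot.get_state();print(s['tool_pos'],s['wrist_force'],s['width'],s['finger_force'])
b=snap('scene','s5.png')[130:250,220:360]
cv2.imwrite('pics/c5.png',cv2.resize(b,(700,600),interpolation=2))
```

```text
[ 488.61194385 -107.35936743  206.42918433] [ 0.18284079 -0.24333157 -0.69409771] 0.5930439944910482 72.84363290789997
```

View pics/c5.png

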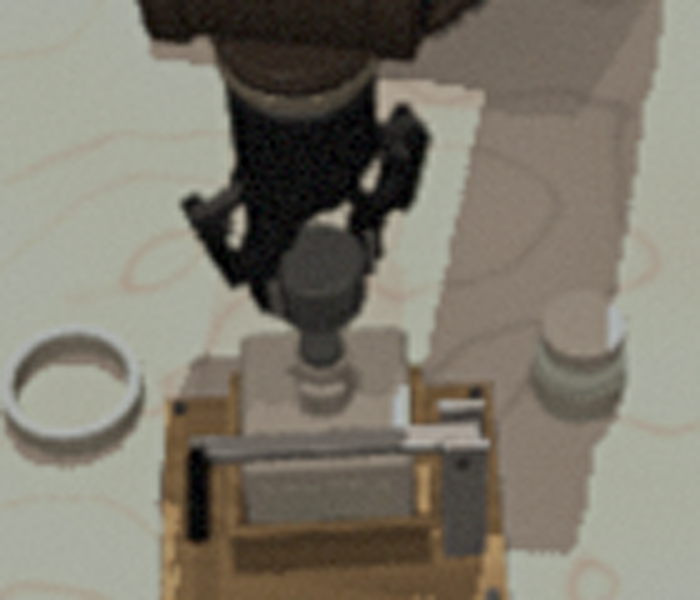

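The cap (crop 321,270) is held level above the bare neck (crop 323,370). The bar is down and the jug is seated.

```bash
python3 -c "
from bench import robot
print(robot.sign_off())"
```

```text
the job is handed in; nothing more can be done
None
```

The job is handed in, at about 13 s of the 54 s allowed: the bar is fully down, and the cap is off and held level about 7 cm above where it sat, with the jug still seated and no contact with the other items; the sign-off gave no verdict.

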